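# Lock the rotary fitting stand for tightening

## Robot

A 6-joint arm with a two-finger parallel gripper is mounted at the origin on the work surface. World frame = base frame: x ahead of the robot, y to its left, z up, the work surface at z = 0. Lengths are in m, angles in degrees, forces in N, time in s.
With the tool pointing down it reaches from about 0.4 to 0.825 m from the base axis. Payload 7 kg.
Tool frame: the origin (TCP) lies on the front face of the gripper's body, between the roots of the fingers; the fingertips stand 66 mm ahead of it and the grasp point (between the pads) lies 47 mm ahead of it; z points along the fingers, y is the line along which they close (so a half turn about z gives the same grasp; the last joint's range is limited). The gripper opens to 88 mm and grips with 3 to 60 N. Pads are 19 mm wide; open, the fingers measure 130 mm over their backs; the gripper's body (78 mm by 193 mm) begins 47 mm behind the grasp point.
Start: joints at [-58.207, 20.546, 0.682, 0, -70.136, -16.507], TCP at [0.178, -0.651, 0.292] pointing down, gripper open.
Joint ranges: [-176.03, 176.03], [-82.01, 121.73], [-58.28, 71.71], [-173.87, 95.51], [-174.79, -0.11], [-173.66, 173.66]. Speed limits (degrees/s): [136.94, 136.94, 172.46, 180, 180, 180].

## Interface

Orientations are given as [roll, pitch, yaw] about the fixed x, y, z axes, in that order (R = Rz(yaw) Ry(pitch) Rx(roll)).
In Python, from plant import ctrl gives the robot as it stands.
- The arm moves only by the tool send_rows, never from a script. Its argument "deltas" is a list of rows, each a list of 2 entries, a list of its own where there are three numbers: the shift along the tool's x, y, z each as a share of 800 mm, from -1 to 1, then the turn about the tool's z as a share of 90 degrees, from -1 to 1. A call has exactly 5 rows; each row is the pose to reach, as a shift and turn from the pose commanded when the call began, along the tool's axes at that moment; what a row does not reach only later rows make up. A row lasts 1/12 s, in which the tool goes at most 41.7 mm and 7.16 degrees, less where a joint would pass 70% of its speed; a pose out of reach is approached as far as the arm can. A call with a number of a shift or a turn outside -1 to 1 is refused whole. A call with a gripper value outside its range is refused whole. "gripper" is the opening, from 0 (shut) to 1 (fully open), set as the call begins (left out, the last holds). The fingers move at their own pace and stop on an object; the grip force is fixed at half the most. Time passes only in rows, so rows that repeat a pose let the fingers close, or fill a call up. It gives the time, the measured TCP pose, the force, the opening and the grip force at its end, in the units of the state.
- ctrl.get_obs(): the state, without advancing time (a new reading comes with each control period).
- ctrl.snapshot(name): name is "scene" or "top" or "wrist"; returns a dict with "color" (480x640x3 uint8, red, green, blue), "vertical_fov" (degrees; the focal length in pixels is half the picture's height over the tangent of half this angle, whatever the lens; pixels are square), "cx", "cy" (the principal point, pixels), "rvec" (rotation vector, rad) and "tvec" (3), from world to camera coordinates, as OpenCV has them. Camera axes: x right, y down, z forward; pixel columns grow to the right and rows downward; lengths in m; the calibration is good to about 2 mm. The wrist camera is an equidistant fisheye: a pixel r from the principal point sees the ray r / f radians off the axis. A picture is of the moment at which its call begins. There is no depth.
- ctrl.close_job(): hands the job in; it is judged then, once.
Trained networks look in a picture, given as the dict that the camera call returned (one of the last four; its "shot" number tells which), for a name from the list of things; names that differ only in an ending like _2 or _b are one class to them, and where a whole thing is asked for, a point or a joint stands for the part that bears it (a point fixed in the world has none). Each returns a list of dicts, best first, with "conf" (0 to 1); they miss things now and then, are a little off and sometimes report something else, mostly with a low value. They report only what shows in the picture. A call takes as long as a camera call.
- ctrl.boxes_of(picture, thing): "xy" ([column, row] as shares, 0 to 1, of the picture: columns of its width, rows of its height, amid what is visible of it).
- ctrl.cut_out(picture, thing): "pixels" (480x640 bool, what is visible of it) and "xy" ([column, row] as shares, 0 to 1, of the picture: columns of its width, rows of its height, amid what is visible of it).
The state is a dict: "clock": time; "joint_pos": joint angles; "qvel": joint speeds; "tau": joint torques, N m; "tool_pos": TCP position; "orientation": TCP orientation; "force": force on the tool from outside, world axes, zero at the start; "moment": the same for the moment, N m; "opening": finger opening in m; "gripper_force": force on a finger pad.
Only numpy, scipy, OpenCV 4.12 (cv2) and the standard library are available. Lean on these libraries where they do the work, as an engineer would, in place of code of your own. Each camera call takes 0.05 s, during which the arm holds its last target. There are 200 camera calls.

## Task

Lock the rotary fitting stand: with your fingertips push the disc round (its upright black post is there for that) until the slot in its rim faces the sliding bar, then push the bar by its red lug fully home into the slot, and come away. Only push: do not pinch the post or the lug, keep off the open regulator body on the disc, and leave everything else on the bench where it stands.

Things in the scene. Friction and masses are not known exactly. Their poses are not given: they have to be found in the camera images.
- stand: Rotary fitting stand, fixed to the bench: dark base plate 150 x 310 x 10 mm, grey pedestal, aluminium disc, and an aluminium guide block for the bar (64 mm wide, top 62 mm above the bench, 112 to 150 mm from the disc's axis). Origin: on the bench under the disc's axis. The bar lies on its -y side and slides along its +y, straight towards the axis.
- disc: Aluminium disc, 180 mm across, 16 mm thick (top 56 mm above the bench), turning freely both ways about its vertical z; about 3 N at the post moves it, it stays where left. Origin: centre of its underside. Slot along its +x: 24 mm wide, open at the rim, floor 58 mm from the axis. The slot faces the bar when disc +x points along stand -y; else the disc blocks the bar.
- slot_mouth (a point): Centre of the slot's mouth, at the rim (90 mm from the axis along disc +x), level with the disc's top face. A yellow line is painted on the disc along each side of the slot.
- line_up (a point): Fixed point of the stand where the slot's mouth must come: in line with the bar, 90 mm from the disc's axis, level with the disc's top face.
- post (a point): Upright black round post on the disc, opposite the slot, for pushing the disc round: 22 mm thick, 70 mm from the axis (disc -x), from the disc's top at 56 mm to 116 mm above the bench. This point: on the post's axis, 86 mm above the bench.
- bar: Steel locking bar 20 x 14 x 112 mm, middle 48 mm above the bench. Drawn back, its nose is 98 mm from the disc's axis; fully home it has slid 36 mm to a stop, nose at 62 mm. It slides with about 3.5 N and stays where left. The nose tapers to 8 mm over 13 mm, so it finds a slot within about 7 mm of the line. Origin: tip of the nose; axes as the stand's.
- bar_nose (a point): Tip of the bar's nose, at mid height of the bar.
- lug (a point): Upright red plate (lug) on the bar's tail, 40 mm wide, 10 mm thick, from 55 to 100 mm above the bench. This point: middle of the face to push, which looks away from the disc (stand -y), 84 mm above the bench. Fully home it stands 163 mm from the disc's axis, drawn back 199 mm.
- regulator (a point): Open steel regulator body bolted on the middle of the disc, 52 mm across, four ports out to 38 mm from the axis (along disc x and y), 62 to 96 mm above the bench; clean inside, not to be touched. This point: middle of its open top.
- gauge_a: Loose pressure gauge lying face up beside the bar, 52 mm across, 28 mm high, brass stem out to 45 mm from its centre. Origin: centre of its underside. Leave alone.
- gauge_b: Loose pressure gauge like gauge_a, on the far side of the bar. Leave alone.
- bonnet: Loose regulator bonnet with black knob, standing, 49 mm across, 58 mm high. Origin: centre of its underside. Leave alone.
- spanner: Loose steel spanner, 160 mm long, lying on the bench in front of the disc. Leave alone.
- reg_a: Loose finished regulator, standing, 116 mm high, steel body, black knob, two white gauges, about 130 mm over all. Origin: centre of its underside. Leave alone.
- reg_b: Loose finished regulator like reg_a. Leave alone.
- bottle: Loose white bottle with red cap, 56 mm across, 150 mm high. Leave alone.

How it is judged:
By the outcome, as a careful person would: the job done as asked, in the order asked, and still so for the second after the job is handed in, with the robot touching nothing.
It also fails if it takes over 58 s, if anything falls off the work surface, if the arm or the gripper's body presses on something with over 40 N, if the wrist force passes 120 N, or if a joint passes its speed limit or range.

## Working session

There is one attempt and no reset: what is moved stays moved. The work goes in short steps, Python scripts to look and compute and a tool call to move; the robot and the scene stay as the last step left them, time stands still between calls to the robot, and variables do not carry over. Pictures are saved under pics/ and viewed, at most 10 in all, crops included, and the job is handed in when it is done.

Besides the shell and the picture viewer there is one more tool, called after "Emit:" as a command line: name --argument value ..., lists and objects as JSON in quotes. send_rows: Moves the arm, as the interface text tells. Shift numbers are shares of 800 mm and turn numbers shares of 90 degrees, none past 1 either way. Its arguments: {"type":"object","properties":{"deltas":{"type":"array","items":{"type":"array"}},"gripper":{"type":"number"}},"required":["deltas"]}

```bash
mkdir -p pics; ls; cat > h.py <<'E'
import numpy as np, cv2
from plant import ctrl
def cam(p):
    R=cv2.Rodrigues(np.array(p["rvec"],float))[0]; t=np.array(p["tvec"],float).ravel()
    f=240/np.tan(np.radians(p["vertical_fov"])/2); return R,t,f
def ray(p,u,v,wrist=False):
    R,t,f=cam(p); a=np.array([u-p["cx"],v-p["cy"]])/f
    if wrist:
        r=np.hypot(*a); d=np.array([*(a/max(r,1e-9)*np.sin(r)),np.cos(r)])
    else: d=np.array([*a,1.])
    return -R.T@t, R.T@d
def at_z(p,u,v,z,wrist=False):
    o,d=ray(p,u,v,wrist); return o+d*(z-o[2])/d[2]
def proj(p,X):
    R,t,f=cam(p); c=R@np.array(X)+t; return f*c[0]/c[2]+p["cx"], f*c[1]/c[2]+p["cy"]
E
python3 - <<'E'
from h import *
for n in("top","scene"):
    p=ctrl.snapshot(n); cv2.imwrite(f"pics/{n}0.png",p["color"][...,::-1])
    print(n,cam(p)[2],-cam(p)[0].T@cam(p)[1])
    for th,z in(("disc",.056),("slot_mouth",.056),("post",.086),("bar",.048),("bar_nose",.048),("lug",.084),("regulator",.096),("gauge_a",.02),("bonnet",.03),("spanner",.005),("reg_a",.06),("bottle",.1),("stand",.01)):
        for b in ctrl.boxes_of(p,th)[:3]:
            u,v=b["xy"][0]*640,b["xy"][1]*480
            print(th,round(b["conf"],2),int(u),int(v),at_z(p,u,v,z)[:2].round(3))
print(ctrl.get_obs())
E
```

```text
pics
top 521.5258517426803 [0.49322899 0.02924029 1.21001244]
disc 0.78 260 228 [0.593 0.126]
slot_mouth 0.81 257 233 [0.581 0.133]
post 0.93 260 230 [0.586 0.123]
bar_nose 0.56 338 218 [ 0.621 -0.046]
lug 0.61 340 215 [ 0.623 -0.049]
lug 0.28 263 296 [0.445 0.113]
regulator 0.69 260 229 [0.586 0.123]
gauge_a 0.93 291 160 [0.756 0.063]
gauge_a 0.78 337 278 [ 0.486 -0.049]
gauge_a 0.45 336 218 [ 0.623 -0.045]
bonnet 0.87 336 158 [ 0.76  -0.041]
bonnet 0.43 260 232 [0.586 0.128]
spanner 0.73 282 225 [0.606 0.081]
spanner 0.7 265 295 [0.444 0.114]
reg_a 0.92 121 252 [0.532 0.425]
reg_a 0.85 491 273 [ 0.505 -0.389]
bottle 0.74 157 171 [0.704 0.345]
bottle 0.54 494 272 [ 0.506 -0.38 ]
bottle 0.42 294 157 [0.743 0.054]
stand 0.64 282 228 [0.597 0.08 ]
stand 0.49 339 281 [ 0.479 -0.054]
scene 443.99200019638363 [ 1.21378707 -0.1485127   0.8055796 ]
disc 0.78 368 243 [0.608 0.123]
slot_mouth 0.96 367 239 [0.597 0.124]
post 0.74 344 250 [0.642 0.056]
post 0.69 371 242 [0.631 0.117]
bar 0.6 294 256 [ 0.605 -0.047]
bar_nose 0.57 291 259 [ 0.61  -0.054]
lug 0.79 293 260 [ 0.643 -0.055]
lug 0.65 
[... 560 characters left out ...]
0.18 486 259 [0.675 0.394]
{'clock': 1.4, 'joint_pos': array([-5.82080592e+01,  2.05466116e+01,  6.81795240e-01,  1.64374428e-04,
       -7.01355982e+01, -1.65077294e+01]), 'qvel': array([-0.0104054 , -0.06358165, -0.01931617, -0.08259447,  0.089686  ,
       -0.01424505]), 'tau': array([-3.81090376e-05, -5.82385647e+01,  2.93289918e+01,  7.00293437e+00,
        1.21307679e-02, -5.28532610e-05]), 'tool_pos': array([ 0.17792059, -0.65110827,  0.29215768]), 'orientation': array([ 1.79999646e+02, -2.66023238e-04, -1.64715733e+02]), 'force': array([0.21658076, 0.29022458, 0.01891065]), 'moment': array([-0.02194909, -0.03804337, -0.02733803]), 'gripper_force': 0.0, 'opening': 0.08777465752280901}
```

```bash
python3 - <<'E'
import cv2
a=cv2.imread("pics/top0.png")[130:330,190:390]; b=cv2.imread("pics/scene0.png")[180:340,250:450]
a=cv2.resize(a,(600,600),interpolation=3); cv2.imwrite("pics/a.png",a)
cv2.imwrite("pics/b.png",cv2.resize(b,(750,600),interpolation=3))
E
```

```text
(no output)
```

View pics/a.png

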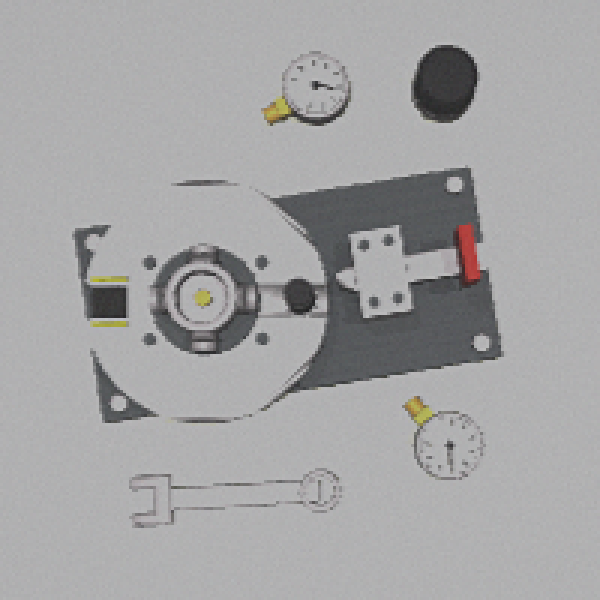

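View pics/b.png

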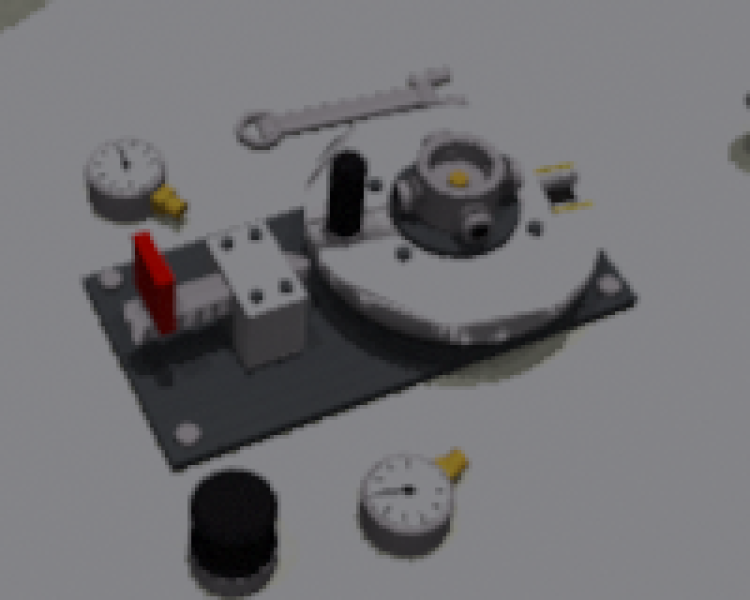

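The top crop shows the disc centre near (203,298), the slot on the left at (90,302), the post at (300,293) on the bar side and the red lug at (468,254). The plate holes are at (95,242), (118,402), (482,342) and (454,184). The disc needs roughly half a turn.

```bash
python3 - <<'E'
from h import *
p=ctrl.snapshot("top")
q=lambda u,v,z: at_z(p,190+(u+.5)/3-.5,130+(v+.5)/3-.5,z)[:2]
H=[q(*c,.01) for c in((95,242),(118,402),(482,342),(454,184))]
d=(H[3]-H[0]+H[2]-H[1]);d/=np.linalg.norm(d)
print("holes",np.round(H,3),"bar dir deg",np.degrees(np.arctan2(d[1],d[0])))
m=q(90,302,.056); po=q(300,293,.116); s=(q(109,280,.056)+q(109,324,.056))/2
print("mouth",m,"post",po,"slot in",s)
v=m-po; v/=np.linalg.norm(v); ax=po+v*.07
print("axis from post",ax,"axis from mouth",m-v*.09,"slot deg",np.degrees(np.arctan2(v[1],v[0])),np.linalg.norm(m-po))
print("lug top mid",q(468,226,.1),q(468,254,.1), "reg",q(203,298,.08))
print("nose",q(342,279,.048))
for n,c,z in(("gaugeA",(316,86),.028),("gaugeB",(449,444),.028),("bonnet",(446,80),.058)): print(n,q(*c,z))
E
```

```text
holes [[ 0.636  0.221]
 [ 0.514  0.199]
 [ 0.566 -0.078]
 [ 0.689 -0.054]] bar dir deg -79.17685638359714
mouth [0.58589127 0.21580142] post [0.59119211 0.0601209 ] slot in [0.5862688  0.20191345]
axis from post [0.58881002 0.13008036] axis from mouth [0.58895395 0.12585355] slot deg 91.9501380858839 0.1557707434199569
lug top mid [ 0.6439251  -0.05819983] [ 0.62375536 -0.05859169] reg [0.58896389 0.13096009]
nose [0.60857572 0.03106898]
gaugeA [0.75837932 0.05477331]
gaugeB [ 0.4876962  -0.05272999]
bonnet [ 0.7592048  -0.04287578]
```

```bash
cat >> h.py <<'E'
def to(x,y,z,yaw):
    "tool-frame shares from the present pose"
    o=ctrl.get_obs(); P=o["tool_pos"]; w=np.radians(o["orientation"][2])
    d=np.array([x,y,z])-P; ex=np.array([np.cos(w),np.sin(w)]); ey=np.array([np.sin(w),-np.cos(w)])
    s=np.array([d[:2]@ex,d[:2]@ey,-d[2]])/.8
    t=-((yaw-o["orientation"][2]+180)%360-180)/90
    print("shares",s.round(4),"turn",round(t,4),"clock",o["clock"],"pose",P.round(4),o["orientation"].round(2))
E
python3 - <<'E'
from h import *
to(.6265,.059,.25,2)
for step in (5,6):
  for k in range(1,6):
    a=np.radians(step*k);t,R=20.5,70
    print(step,np.round([(t*np.cos(a)-R*np.sin(a)-t)/800,(t*np.sin(a)+R*np.cos(a)-R)/800,step*k/90],4))
E
```

```text
shares [-0.7749  0.7084  0.0527] turn -1.8524 clock 1.45 pose [ 0.1779 -0.6511  0.2922] [ 180.      0.   -164.72]
5 [-0.0077  0.0019  0.0556]
5 [-0.0156  0.0031  0.1111]
5 [-0.0235  0.0037  0.1667]
5 [-0.0315  0.0035  0.2222]
5 [-0.0394  0.0026  0.2778]
6 [-0.0093  0.0022  0.0667]
6 [-0.0188  0.0034  0.1333]
6 [-0.0283  0.0036  0.2   ]
6 [-0.0378  0.0029  0.2667]
6 [-0.0472  0.0011  0.3333]
```

Emit:
send_rows --deltas '[[[-0.031, 0.0283, 0.002], 0], [[-0.062, 0.0567, 0.004], 0], [[-0.093, 0.085, 0.006], 0], [[-0.124, 0.1133, 0.008], 0], [[-0.155, 0.1417, 0.0105], 0]]' --gripper 0

```text
clock: 1.87
tool_pos: [0.2682, -0.5078, 0.2838]
orientation: [-180.0, 0.0, -164.7]
force: [0.5, -0.2, 0.1]
opening: 0.0599
gripper_force: 0.0
```

Emit:
send_rows --deltas '[[[-0.031, 0.0283, 0.002], 0], [[-0.062, 0.0567, 0.004], 0], [[-0.093, 0.085, 0.006], 0], [[-0.124, 0.1133, 0.008], 0], [[-0.155, 0.1417, 0.0105], 0]]'

```text
clock: 2.28
tool_pos: [0.358, -0.3656, 0.2757]
orientation: [-180.0, 0.0, -164.7]
force: [0.6, 0.5, 0.6]
opening: 0.0266
gripper_force: 0.0
```

Emit:
send_rows --deltas '[[[-0.031, 0.0283, 0.002], 0], [[-0.062, 0.0567, 0.004], 0], [[-0.093, 0.085, 0.006], 0], [[-0.124, 0.1133, 0.008], 0], [[-0.155, 0.1417, 0.0105], 0]]'

```text
clock: 2.7
tool_pos: [0.4478, -0.2234, 0.2674]
orientation: [-180.0, 0.1, -164.7]
force: [0.5, -0.8, -0.2]
opening: 0.0005
gripper_force: 0.0
```

Emit:
send_rows --deltas '[[[-0.031, 0.0283, 0.002], 0], [[-0.062, 0.0567, 0.004], 0], [[-0.093, 0.085, 0.006], 0], [[-0.124, 0.1133, 0.008], 0], [[-0.155, 0.1417, 0.0105], 0]]'

```text
clock: 3.12
tool_pos: [0.5376, -0.0813, 0.2589]
orientation: [-180.0, 0.0, -164.7]
force: [0.9, -1.6, 0.2]
opening: 0.0004
gripper_force: 0.0
```

Emit:
send_rows --deltas '[[[-0.031, 0.0283, 0.002], 0], [[-0.062, 0.0567, 0.004], 0], [[-0.093, 0.085, 0.006], 0], [[-0.124, 0.1133, 0.008], 0], [[-0.155, 0.1417, 0.0105], 0]]'

```text
clock: 3.53
tool_pos: [0.6273, 0.0607, 0.2503]
orientation: [-180.0, 0.0, -164.7]
force: [1.0, -0.2, 0.2]
opening: 0.0002
gripper_force: 0.0
```

Emit:
send_rows --deltas '[[[0, 0, 0], -0.074], [[0, 0, 0], -0.148], [[0, 0, 0], -0.222], [[0, 0, 0], -0.296], [[0, 0, 0], -0.37]]'

```text
clock: 3.95
tool_pos: [0.6266, 0.0593, 0.2501]
orientation: [180.0, -0.0, -131.1]
force: [0.6, 0.6, -0.1]
opening: 0.0006
gripper_force: 0.0
```

Emit:
send_rows --deltas '[[[0, 0, 0], -0.074], [[0, 0, 0], -0.148], [[0, 0, 0], -0.222], [[0, 0, 0], -0.296], [[0, 0, 0], -0.37]]'

```text
clock: 4.37
tool_pos: [0.6266, 0.0591, 0.2502]
orientation: [-180.0, 0.0, -97.8]
force: [0.0, 0.1, -0.6]
opening: 0.0008
gripper_force: 0.0
```

Emit:
send_rows --deltas '[[[0, 0, 0], -0.074], [[0, 0, 0], -0.148], [[0, 0, 0], -0.222], [[0, 0, 0], -0.296], [[0, 0, 0], -0.37]]'

```text
clock: 4.78
tool_pos: [0.6266, 0.0591, 0.2502]
orientation: [-180.0, -0.0, -64.5]
force: [0.1, 0.6, 0.4]
opening: 0.0004
gripper_force: 0.0
```

Emit:
send_rows --deltas '[[[0, 0, 0], -0.074], [[0, 0, 0], -0.148], [[0, 0, 0], -0.222], [[0, 0, 0], -0.296], [[0, 0, 0], -0.37]]'

```text
clock: 5.2
tool_pos: [0.6266, 0.0591, 0.2502]
orientation: [-180.0, -0.0, -31.2]
force: [-0.3, 0.2, 0.4]
opening: 0.0003
gripper_force: 0.0
```

Emit:
send_rows --deltas '[[[0, 0, 0], -0.074], [[0, 0, 0], -0.148], [[0, 0, 0], -0.222], [[0, 0, 0], -0.296], [[0, 0, 0], -0.37]]'

```text
clock: 5.62
tool_pos: [0.6266, 0.0591, 0.2502]
orientation: [-180.0, -0.0, 2.1]
force: [-0.6, 0.3, 0.0]
opening: 0.0005
gripper_force: 0.0
```

One close look from the wrist.

```bash
python3 - <<'E'
from h import *
p=ctrl.snapshot("wrist"); c=p["color"][...,::-1].copy()
R,t,f=cam(p)
def wp(X):
    q=R@np.array(X)+t; th=np.arctan2(np.hypot(q[0],q[1]),q[2]); a=np.arctan2(q[1],q[0]); return int(f*th*np.cos(a)+p["cx"]),int(f*th*np.sin(a)+p["cy"])
for X in((.5914,.058,.116),(.589,.128,.096),(.586,.218,.056),(.6266,.0591,.075)): 
    print(X,wp(X)); cv2.drawMarker(c,wp(X),(0,255,0),0,14,1)
cv2.imwrite("pics/w1.png",c)
for n,z in(("post",.086),("regulator",.096),("lug",.084),("slot_mouth",.056)):
    for b in ctrl.boxes_of(p,n)[:2]:
        u,v=b["xy"][0]*640,b["xy"][1]*480; print(n,round(b["conf"],2),int(u),int(v),at_z(p,u,v,z,True)[:2].round(3))
E
```

```text
(0.5914, 0.058, 0.116) (318, 299)
(0.589, 0.128, 0.096) (223, 286)
(0.586, 0.218, 0.056) (138, 265)
(0.6266, 0.0591, 0.075) (318, 233)
post 0.58 232 225 [0.633 0.121]
regulator 0.87 234 223 [0.637 0.118]
regulator 0.44 454 241 [ 0.63 -0.04]
lug 0.86 454 238 [ 0.629 -0.044]
slot_mouth 0.73 230 223 [0.627 0.13 ]
```

View pics/w1.png

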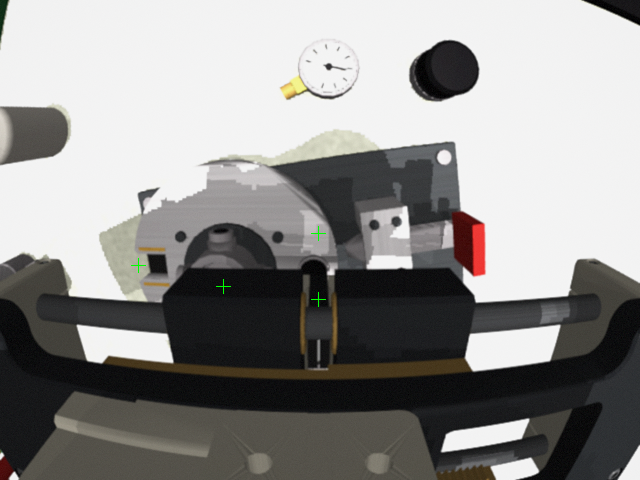

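The wrist picture shows the slot at (150,263) where I predicted it, the post just behind the fingers near (315,275) and the lug at (468,243). The estimate holds, so I descend, touch the post and sweep.

Emit:
send_rows --deltas '[[[0, 0, 0.028], 0], [[0, 0, 0.06], 0], [[0, 0, 0.092], 0], [[0, 0, 0.12], 0], [[0, 0, 0.136], 0]]'

```text
clock: 6.28
tool_pos: [0.6254, 0.0588, 0.1386]
orientation: [180.0, 0.2, 1.6]
force: [-0.5, 0.3, 0.5]
opening: 0.0007
gripper_force: 0.0
```

Emit:
send_rows --deltas '[[[-0.004, 0, 0], 0], [[-0.008, 0, 0], 0], [[-0.012, 0, 0], 0], [[-0.016, 0, 0], 0], [[-0.018, 0, 0], 0]]'

```text
clock: 6.7
tool_pos: [0.6122, 0.0588, 0.1428]
orientation: [-180.0, -0.1, 1.8]
force: [0.5, 0.2, -0.5]
opening: 0.0004
gripper_force: 0.6
```

Emit:
send_rows --deltas '[[[-0.0077, 0.0019, 0], 0.0556], [[-0.0156, 0.0031, 0], 0.1111], [[-0.0235, 0.0037, 0], 0.1667], [[-0.0315, 0.0035, 0], 0.2222], [[-0.0394, 0.0026, 0], 0.2778]]'

```text
clock: 7.12
tool_pos: [0.5816, 0.0553, 0.1429]
orientation: [-179.9, -0.2, -23.5]
force: [3.5, -5.2, -0.3]
opening: 0.0005
gripper_force: 2.0
```

Emit:
send_rows --deltas '[[[-0.0077, 0.0019, 0], 0.0556], [[-0.0156, 0.0031, 0], 0.1111], [[-0.0235, 0.0037, 0], 0.1667], [[-0.0315, 0.0035, 0], 0.2222], [[-0.0394, 0.0026, 0], 0.2778]]'

```text
clock: 7.53
tool_pos: [0.5511, 0.0655, 0.1426]
orientation: [-179.9, -0.1, -48.5]
force: [1.4, -5.2, 1.9]
opening: -0.0003
gripper_force: 2.0
```

```bash
python3 - <<'E'
from h import *
p=ctrl.snapshot("top")
c=cv2.resize(p["color"][130:330,190:390,::-1],(600,600),interpolation=3);cv2.imwrite("pics/t2.png",c)
to(.589,.128,.143,0)
E
```

```text
shares [-0.0263 -0.0875 -0.0006] turn -0.5427 clock 7.5833 pose [0.5501 0.0661 0.1425] [-1.7994e+02 -3.0000e-02 -4.8850e+01]
```

View pics/t2.png

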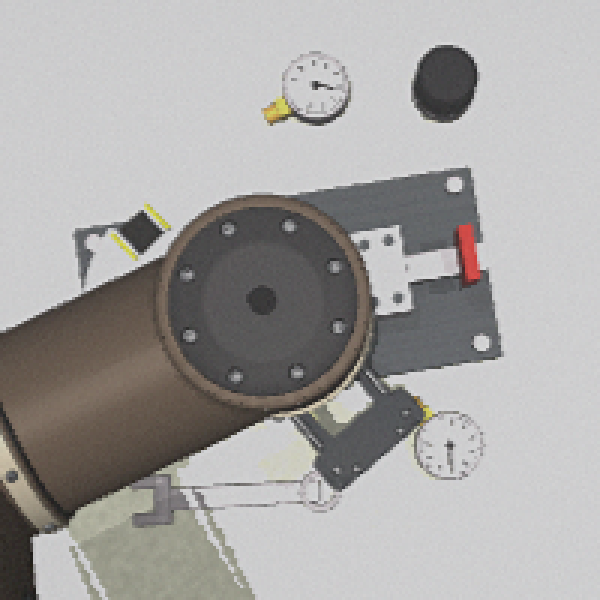

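The slot is now at crop (140,232), so it has turned about 48° clockwise as intended. I continue.

Emit:
send_rows --deltas '[[[-0.0077, 0.0019, 0], 0.0556], [[-0.0156, 0.0031, 0], 0.1111], [[-0.0235, 0.0037, 0], 0.1667], [[-0.0315, 0.0035, 0], 0.2222], [[-0.0394, 0.0026, 0], 0.2778]]'

```text
clock: 8.0
tool_pos: [0.5281, 0.0876, 0.1422]
orientation: [-180.0, -0.0, -73.4]
force: [-1.6, -4.4, 1.4]
opening: 0.0004
gripper_force: 2.1
```

Emit:
send_rows --deltas '[[[-0.0077, 0.0019, 0], 0.0556], [[-0.0156, 0.0031, 0], 0.1111], [[-0.0235, 0.0037, 0], 0.1667], [[-0.0315, 0.0035, 0], 0.2222], [[-0.0394, 0.0026, 0], 0.2778]]'

```text
clock: 8.42
tool_pos: [0.5157, 0.1168, 0.1417]
orientation: [179.9, -0.1, -98.4]
force: [-5.6, -4.7, 4.0]
opening: 0.0004
gripper_force: 2.9
```

Emit:
send_rows --deltas '[[[-0.0077, 0.0019, 0], 0.0556], [[-0.0156, 0.0031, 0], 0.1111], [[-0.0235, 0.0037, 0], 0.1667], [[-0.0315, 0.0035, 0], 0.2222], [[-0.0394, 0.0026, 0], 0.2778]]'

```text
clock: 8.83
tool_pos: [0.5173, 0.1484, 0.1411]
orientation: [179.8, -0.2, -123.4]
force: [-8.9, -0.5, 2.6]
opening: 0.0004
gripper_force: 3.7
```

Emit:
send_rows --deltas '[[[-0.0077, 0.0019, 0], 0.0556], [[-0.0156, 0.0031, 0], 0.1111], [[-0.0235, 0.0037, 0], 0.1667], [[-0.0315, 0.0035, 0], 0.2222], [[-0.0394, 0.0026, 0], 0.2778]]'

```text
clock: 9.25
tool_pos: [0.5336, 0.1767, 0.1412]
orientation: [179.9, -0.2, -148.4]
force: [-5.6, 2.0, -0.4]
opening: 0.0006
gripper_force: 2.6
```

```bash
python3 - <<'E'
from h import *
p=ctrl.snapshot("top")
c=cv2.resize(p["color"][130:330,190:390,::-1],(600,600),interpolation=3);cv2.imwrite("pics/t3.png",c)
to(.589,.128,.143,0)
E
```

```text
shares [-0.0255 -0.0881 -0.002 ] turn -1.6525 clock 9.3 pose [0.535  0.1776 0.1414] [ 1.7996e+02 -6.0000e-02 -1.4872e+02]
```

View pics/t3.png

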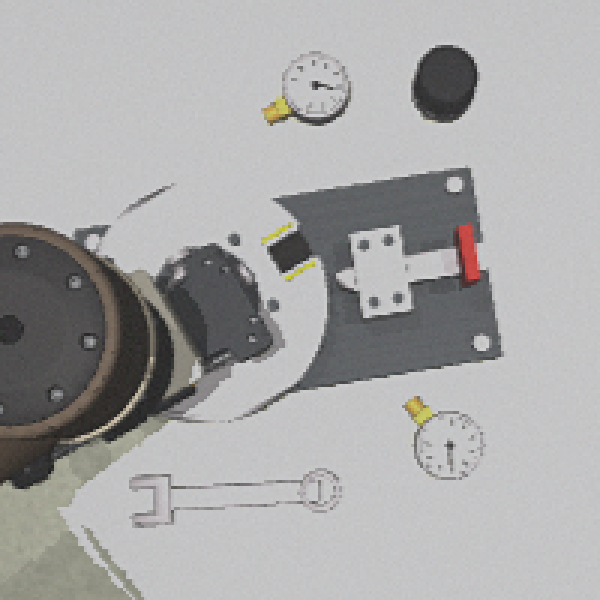

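The slot is now at crop (289,252), bearing about -58.7°. About 20.4° remains.

Emit:
send_rows --deltas '[[[-0.0062, 0.0016, 0], 0.0444], [[-0.0125, 0.0027, 0], 0.0889], [[-0.0189, 0.0034, 0], 0.1333], [[-0.0253, 0.0036, 0], 0.1778], [[-0.0317, 0.0034, 0], 0.2222]]'

```text
clock: 9.72
tool_pos: [0.5545, 0.1929, 0.1414]
orientation: [179.9, -0.1, -168.3]
force: [-4.6, 2.5, 0.6]
opening: 0.0004
gripper_force: 2.4
```

```bash
python3 - <<'E'
from h import *
p=ctrl.snapshot("top")
c=cv2.resize(p["color"][180:260,250:350,::-1],(800,640),interpolation=3)[:600]
A=np.array([.589,.128])
for ang,rs in((-79.2,(.06,.09,.2)),):
  for r in rs:
    u,v=proj(p,[*(A+r*np.array([np.cos(np.radians(ang)),np.sin(np.radians(ang))])),.056]); print((u-250)*8,(v-180)*8)
    cv2.drawMarker(c,(int((u+.5-250)*8),int((v+.5-180)*8)),(0,0,255),0,14,1)
cv2.imwrite("pics/t4.png",c)
to(.589,.128,.143,0)
E
```

```text
291.5281076926585 364.7779668279254
398.3941335885588 347.3955604756718
788.0007211533912 284.0236893333515
shares [-0.0247 -0.0883 -0.0018] turn -1.8725 clock 9.7667 pose [0.5556 0.1933 0.1416] [ 179.96   -0.   -168.52]
```

View pics/t4.png

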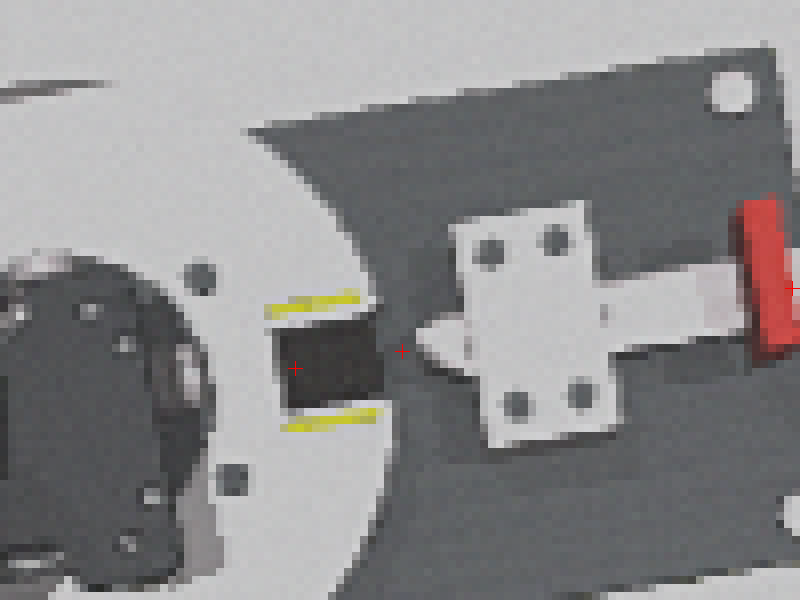

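Slot mouth centre is near (384,357). The bar's centreline crosses there at about y 342–350, so the alignment is within about 2–4 mm, possibly slightly over-turned. I back off the post, rise and check from closer.

Emit:
send_rows --deltas '[[[0.006, 0, 0], 0], [[0.013, 0, 0], 0], [[0.02, 0, 0], 0], [[0.025, 0, 0], 0], [[0.025, 0, 0], 0]]'

```text
clock: 10.18
tool_pos: [0.5348, 0.188, 0.1418]
orientation: [180.0, 0.0, -168.2]
force: [-0.3, -0.5, -0.9]
opening: 0.0008
gripper_force: 0.0
```

Emit:
send_rows --deltas '[[[0, 0, -0.03], 0], [[0, 0, -0.07], 0], [[0, 0, -0.11], 0], [[0, 0, -0.15], 0], [[0, 0, -0.17], 0]]'

```text
clock: 10.6
tool_pos: [0.5369, 0.1887, 0.282]
orientation: [179.9, 0.3, -168.1]
force: [0.6, -0.2, 0.3]
opening: 0.0005
gripper_force: 0.0
```

```bash
python3 - <<'E'
from h import *
to(.70,.04,.28,-168.5)
E
```

```text
shares [-0.1613 -0.2239  0.0025] turn 0.004 clock 10.6 pose [0.5369 0.1887 0.282 ] [ 179.92    0.31 -168.14]
```

Emit:
send_rows --deltas '[[[-0.027, -0.037, 0], 0], [[-0.054, -0.075, 0], 0], [[-0.081, -0.112, 0], 0], [[-0.108, -0.15, 0], 0], [[-0.134, -0.186, 0], 0]]'

```text
clock: 11.02
tool_pos: [0.6723, 0.0632, 0.2777]
orientation: [-180.0, 0.0, -168.2]
force: [0.7, 0.7, -0.4]
opening: 0.0003
gripper_force: 0.0
```

Emit:
send_rows --deltas '[[[-0.027, -0.038, 0], 0], [[-0.027, -0.038, 0], 0], [[-0.027, -0.038, 0], 0], [[-0.027, -0.038, 0], 0], [[-0.027, -0.038, 0], 0]]'

```text
clock: 11.43
tool_pos: [0.698, 0.0398, 0.2776]
orientation: [180.0, 0.0, -168.2]
force: [-0.2, -0.7, -0.1]
opening: 0.0003
gripper_force: 0.0
```

```bash
python3 - <<'E'
from h import *
import pickle
p=ctrl.snapshot("wrist"); pickle.dump({k:v for k,v in p.items()},open("w2.pkl","wb"))
cv2.imwrite("pics/w2.png",p["color"][...,::-1])
E
```

```text
(no output)
```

View pics/w2.png

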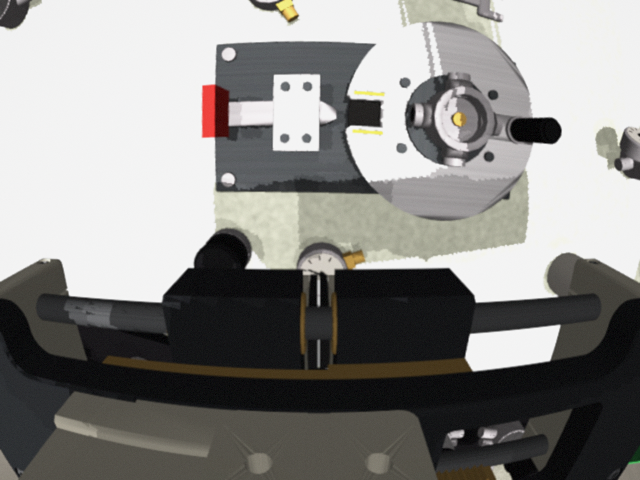

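The slot (365,112) points at the bar nose (334,115), and the four disc screws sit at (405,83), (402,147), (492,94) and (489,156). I convert these to world numbers.

```bash
python3 - <<'E'
from h import *
import pickle; p=pickle.load(open("w2.pkl","rb"))
q=lambda u,v,z: at_z(p,u,v,z,True)[:2]
S=[q(*c,.056) for c in((405,83),(402,147),(492,94),(489,156))]
ax=np.mean(S,0); d=(S[0]+S[1]-S[2]-S[3]); print("axis",ax,"slot deg(screws)",np.degrees(np.arctan2(d[1],d[0])))
m=(q(369,94,.056)+q(368,132,.056))/2; e=m-ax; print("slot mid",m,np.degrees(np.arctan2(*e[::-1])),np.linalg.norm(e))
for n,c,z in(("nose",(335,115),.048),("block",(297,112.5),.062),("bar tail",(250,113.5),.055),("lug top",(209,110.5),.1),("mouth",(347,112.5),.056)):
    x=q(*c,z); e=x-ax; print(n,x.round(4),np.degrees(np.arctan2(*e[::-1])).round(2),np.linalg.norm(e).round(4))
h=[q(229,54,.01),q(228,180,.01)]; e=h[0]-h[1]; print("plate",np.degrees(np.arctan2(*e[::-1]))+90,np.round(h,3), (h[0]+h[1])/2)
# sub-pixel: dark slot rows & bar rows
g=cv2.cvtColor(p["color"],cv2.COLOR_RGB2GRAY)
for c in(352,360,370,378): r=np.where(g[90:140,c]<70)[0]+90; print(c,r.min(),r.max())
to(.6265,-.09,.25,-79.2)
E
```

```text
axis [0.58771795 0.13302379] slot deg(screws) -80.29475860977968
slot mid [0.60048735 0.06261416] -79.72064045058767 0.07155818895455524
nose [0.608  0.0358] -78.2 0.0993
block [0.6132 0.0045] -78.77 0.131
bar tail [ 0.6209 -0.035 ] -78.84 0.1713
lug top [ 0.6246 -0.0575] -79.05 0.1941
mouth [0.6043 0.0449] -79.37 0.0897
plate -79.36256751125788 [[ 0.564 -0.077]
 [ 0.688 -0.053]] [ 0.62624725 -0.06504783]
352 100 124
360 100 124
370 101 125
378 101 125
shares [ 0.1208 -0.1408  0.0348] turn -0.9883 clock 11.4833 pose [0.6979 0.0401 0.2778] [ 1.7999e+02  3.0000e-02 -1.6815e+02]
```

Slot and bar agree within about 1° (under 2 mm), so no correction is needed. I go behind the lug.

Emit:
send_rows --deltas '[[[0.023, -0.028, 0.007], 0], [[0.046, -0.056, 0.014], 0], [[0.07, -0.085, 0.021], 0], [[0.093, -0.113, 0.028], 0], [[0.116, -0.141, 0.035], 0]]'

```text
clock: 11.9
tool_pos: [0.6295, -0.09, 0.2499]
orientation: [-180.0, 0.1, -168.1]
force: [0.9, -0.5, -0.6]
opening: 0.0004
gripper_force: 0.0
```

Emit:
send_rows --deltas '[[[0, 0, 0], -0.066], [[0, 0, 0], -0.132], [[0, 0, 0], -0.198], [[0, 0, 0], -0.264], [[0, 0, 0], -0.33]]'

```text
clock: 12.32
tool_pos: [0.6303, -0.0891, 0.2502]
orientation: [-180.0, 0.1, -138.1]
force: [0.0, -0.5, -1.0]
opening: 0.0002
gripper_force: 0.0
```

Emit:
send_rows --deltas '[[[0, 0, 0], -0.066], [[0, 0, 0], -0.132], [[0, 0, 0], -0.198], [[0, 0, 0], -0.264], [[0, 0, 0], -0.33]]'

```text
clock: 12.73
tool_pos: [0.6303, -0.0889, 0.2502]
orientation: [-179.9, 0.0, -108.4]
force: [0.7, 0.6, -0.0]
opening: 0.0006
gripper_force: 0.0
```

Emit:
send_rows --deltas '[[[0, 0, 0], -0.066], [[0, 0, 0], -0.132], [[0, 0, 0], -0.198], [[0, 0, 0], -0.264], [[0, 0, 0], -0.33]]'

```text
clock: 13.15
tool_pos: [0.6303, -0.0889, 0.2502]
orientation: [-179.9, 0.0, -78.7]
force: [-1.0, -0.3, -0.0]
opening: 0.0006
gripper_force: 0.0
```

```bash
python3 - <<'E'
from h import *
to(.6304,-.0895,.131,-79.1)
E
```

```text
shares [7.00e-04 1.00e-04 1.49e-01] turn 0.0042 clock 13.15 pose [ 0.6303 -0.0889  0.2502] [-179.93    0.    -78.72]
```

Emit:
send_rows --deltas '[[[0, 0, 0.03], 0], [[0, 0, 0.07], 0], [[0, 0, 0.11], 0], [[0, 0, 0.14], 0], [[0, 0, 0.148], 0]]'

```text
clock: 13.57
tool_pos: [0.6282, -0.0891, 0.1274]
orientation: [179.7, 0.1, -79.1]
force: [0.4, -0.1, -0.5]
opening: 0.0008
gripper_force: 0.0
```

Emit:
send_rows --deltas '[[[-0.004, 0, 0], 0], [[-0.01, 0, 0], 0], [[-0.016, 0, 0], 0], [[-0.021, 0, 0], 0], [[-0.026, 0, 0], 0]]'

```text
clock: 13.98
tool_pos: [0.6279, -0.0693, 0.1331]
orientation: [-179.8, -0.1, -79.1]
force: [2.1, -4.4, 2.7]
opening: 0.0006
gripper_force: 1.9
```

Emit:
send_rows --deltas '[[[-0.004, 0, 0], 0], [[-0.008, 0, 0], 0], [[-0.012, 0, 0], 0], [[-0.016, 0, 0], 0], [[-0.02, 0, 0], 0]]'

```text
clock: 14.4
tool_pos: [0.6239, -0.0538, 0.1311]
orientation: [-180.0, -0.0, -79.1]
force: [1.9, -4.0, 2.5]
opening: 0.0004
gripper_force: 1.9
```

Emit:
send_rows --deltas '[[[-0.004, 0, 0], 0], [[-0.008, 0, 0], 0], [[-0.011, 0, 0], 0], [[-0.014, 0, 0], 0], [[-0.016, 0, 0], 0]]'

```text
clock: 14.82
tool_pos: [0.6213, -0.0411, 0.1309]
orientation: [180.0, 0.0, -79.1]
force: [2.5, -2.9, 1.9]
opening: 0.0005
gripper_force: 1.8
```

Emit:
send_rows --deltas '[[[-0.001, 0, 0], 0], [[-0.002, 0, 0], 0], [[-0.003, 0, 0], 0], [[-0.004, 0, 0], 0], [[-0.005, 0, 0], 0]]'

```text
clock: 15.23
tool_pos: [0.6209, -0.0389, 0.131]
orientation: [180.0, -0.1, -79.1]
force: [6.4, -15.8, -0.3]
opening: 0.0005
gripper_force: 8.4
```

Emit:
send_rows --deltas '[[[-0.001, 0, 0], 0], [[-0.001, 0, 0], 0], [[-0.0015, 0, 0], 0], [[-0.0015, 0, 0], 0], [[-0.0015, 0, 0], 0]]'

```text
clock: 15.65
tool_pos: [0.6208, -0.0388, 0.131]
orientation: [180.0, -0.2, -79.2]
force: [7.1, -16.8, -2.2]
opening: 0.0004
gripper_force: 9.1
```

Emit:
send_rows --deltas '[[[0.007, 0, 0], 0], [[0.014, 0, 0], 0], [[0.021, 0, 0], 0], [[0.028, 0, 0], 0], [[0.03, 0, 0], 0]]'

```text
clock: 16.07
tool_pos: [0.6247, -0.0604, 0.1307]
orientation: [180.0, 0.0, -79.1]
force: [-0.0, 0.1, -0.2]
opening: 0.0003
gripper_force: 0.0
```

Emit:
send_rows --deltas '[[[0, 0, -0.03], 0], [[0, 0, -0.07], 0], [[0, 0, -0.11], 0], [[0, 0, -0.15], 0], [[0, 0, -0.17], 0]]'

```text
clock: 16.48
tool_pos: [0.6259, -0.0598, 0.2715]
orientation: [-179.7, -0.0, -79.1]
force: [1.0, -0.6, 0.1]
opening: 0.0006
gripper_force: 0.0
```

Emit:
send_rows --deltas '[[[0.04, 0, 0], 0], [[0.08, 0, 0], 0], [[0.12, 0, 0], 0], [[0.15, 0, 0], 0], [[0.17, 0, 0], 0]]'

```text
clock: 16.9
tool_pos: [0.6505, -0.1954, 0.2667]
orientation: [180.0, 0.0, -79.2]
force: [0.1, 0.7, 0.1]
opening: 0.0004
gripper_force: 0.0
```

```bash
python3 - <<'E'
from h import *
p=ctrl.snapshot("top")
cv2.imwrite("pics/t5.png",cv2.resize(p["color"][160:280,210:370,::-1],(800,600),interpolation=3))
m=cv2.inRange(cv2.cvtColor(p["color"],cv2.COLOR_RGB2HSV),(0,150,60),(8,255,255))[190:260,320:370]
for f in("pics/top0.png",):
    a=cv2.inRange(cv2.cvtColor(cv2.imread(f),cv2.COLOR_BGR2HSV),(0,150,60),(8,255,255))[190:260,300:370]
    b=cv2.inRange(cv2.cvtColor(p["color"],cv2.COLOR_RGB2HSV),(0,150,60),(8,255,255))[190:260,300:370]
    c=[np.argwhere(x>0).mean(0) for x in(a,b)]
    w=[at_z(p,300+x[1],190+x[0],.085)[:2] for x in c]; print(w,"travel",np.linalg.norm(w[1]-w[0]))
E
```

```text
[array([ 0.62690839, -0.05999701]), array([nan, nan])] travel nan<stdin>:8: RuntimeWarning: Mean of empty slice.
  ret = um.true_divide(
```

View pics/t5.png

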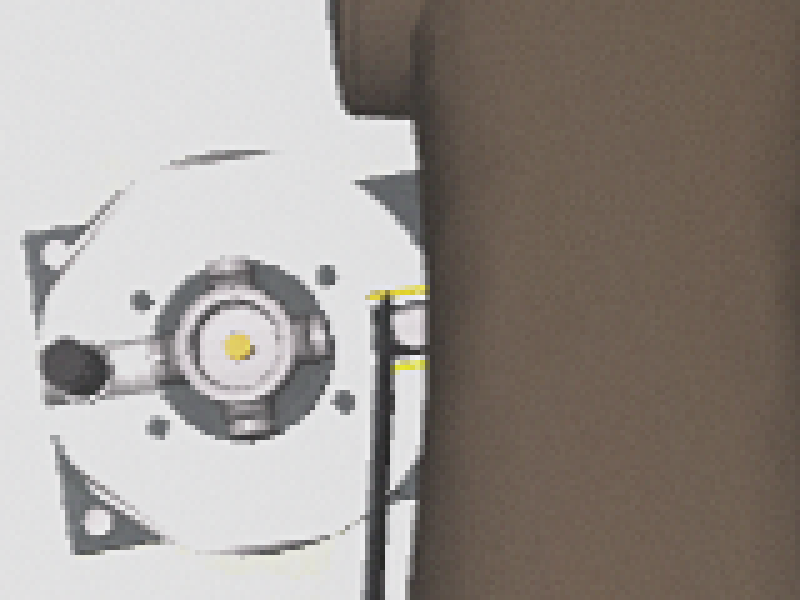

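The bar's nose is inside the slot at (405,325), but the arm hides the rest. I clear it and measure the lug's travel.

Emit:
send_rows --deltas '[[[0.05, 0, 0], 0], [[0.1, 0, 0], 0], [[0.15, 0, 0], 0], [[0.2, 0, 0], 0], [[0.24, 0, 0], 0]]'

```text
clock: 17.37
tool_pos: [0.6869, -0.384, 0.2665]
orientation: [180.0, 0.0, -79.1]
force: [0.7, 1.0, 0.1]
opening: 0.0004
gripper_force: 0.0
```

```bash
python3 - <<'E'
from h import *
p=ctrl.snapshot("top")
cv2.imwrite("pics/t6.png",cv2.resize(p["color"][130:330,190:390,::-1],(600,600),interpolation=3))
q=cv2.imread("pics/top0.png")[...,::-1]
w=[]
for im in(q,p["color"]):
    x=np.argwhere(cv2.inRange(cv2.cvtColor(im.copy(),cv2.COLOR_RGB2HSV),(0,150,60),(8,255,255))[190:260,300:370]>0).mean(0)
    w.append(at_z(p,300+x[1],190+x[0],.085)[:2])
print(w,"travel",np.linalg.norm(w[1]-w[0]))
E
```

```text
[array([ 0.62690839, -0.05999701]), array([ 0.62035996, -0.02386734])] travel 0.03671832039114619
```

View pics/t6.png

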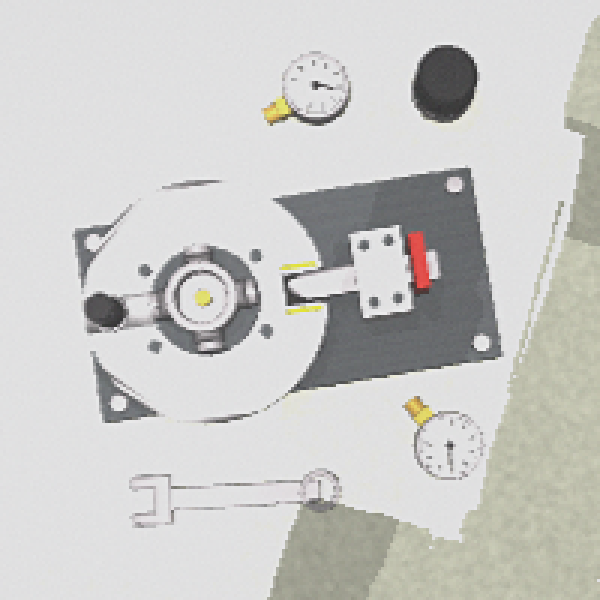

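The bar has travelled about 36.7 mm, so it is fully home. It sits in the slot at (310,285) with the lug at (418,260). The gauges, bonnet and spanner are where they were.

```bash
python3 -c "
from plant import ctrl; print(ctrl.close_job())"
```

```text
the job is handed in; nothing more can be done
None
```

The stand is locked: I turned the disc about 171° until the slot faced the bar, then pushed the bar fully home (36.7 mm measured, 36 mm nominal). The arm is clear and touching nothing, and I handed the job in at about 17 s.

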